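# Check the cooling plate with the surface thermometer

## Task

Move the shaker that was left on the cooling plate's red check spot onto the cork coaster, standing upright. Then take the yellow surface thermometer out of its white holder and hold it upright with its copper foot on the white middle of the red check spot, pressed lightly so that the sprung foot is pushed in about half-way, never hard. Finish while still holding it there in the gripper, pressed and steady; leave the bowl, bottle and jar alone.

Things in the scene. Friction and masses are not known exactly. Their poses are not given: they have to be found in the camera images.
- shaker_center (a point): Round steel shaker with a green lid, 53 mm across, 78 mm tall, about 0.18 kg, loose; this point is its centre, 39 mm above its underside, z up its axis. It starts upright on the red check spot, covering its white middle.
- coaster: Round cork coaster, 110 mm across, 6 mm thick, fixed to the table; origin at the centre of its underside (table height), so its top is 6 mm above the origin. It lies on the opposite side of the plate from the holder, left or right.
- plate: Cooling plate: grey case with a level aluminium top 220 mm (its x) by 300 mm (its y), top face 50 mm above the table, fixed; origin at the centre of its underside (table height).
- red_spot: Red check spot painted on the plate's top: red ring 64 mm across with a white middle 34 mm across and a small red centre dot; origin at its centre on the plate's top face.
- blue_spot: Blue check spot, same shape, at the other end of the plate; not used. Origin at its centre on the plate's top face. Which end holds red and which blue varies.
- holder: White block 85 x 85 mm, 75 mm tall, fixed, with an upright 23 mm hole right through its middle in which the thermometer stands; origin at the centre of its underside (table height).
- probe_grip (a point): Surface thermometer, loose, 0.17 kg, standing upright in the holder. Yellow handle 44 mm (its x) by 28 mm (its y), 97 mm tall, dark display on its -x face; grip across the 28 mm y faces. This point: on the handle's axis, 30 mm below its top, z up. A black flange 44 mm across, 8 mm thick, under the handle rests on the holder; its underside is 75 mm below this point.
- probe_foot (a point): Centre of the face of the thermometer's copper foot, 14 mm across, z up along the handle. It is 139 mm below probe_grip when not pressed and 64 mm below the flange's underside (steel sleeve 16 mm across and 30 mm long, then the thin sprung stem), so the thermometer must rise 64 mm to leave the holder.
- plunger (a joint): How far the sprung foot is pushed in towards the handle, m: 0 free, 0.016 hard down on its stop. The spring needs about 1.5 N to start, 3.5 N half-way (0.008) and 5.5 N at the stop.
- bowl: Red bowl, 110 mm across, 50 mm tall, loose bystander; origin under its centre.
- bottle: Amber bottle, 60 mm across, 170 mm tall, loose bystander; origin under its centre.
- jar: White jar, 60 mm across, 80 mm tall, loose bystander; origin under its centre.
There are look-alikes about, which are no part of the job. There is more than one size of the part that bears shaker_center; the job needs the middle-sized. Of the things that look like the part that bears probe_grip, the smaller one is meant.

How it is judged:
On the way:
1. the shaker stands upright on the coaster, let go (horizontal distance between shaker_center and coaster below 0.03 m and z of shaker_center in the frame of coaster between 0.04 and 0.05 m and angle between shaker's own z axis and vertical below 0.1 rad and linear speed of shaker below 0.03 m/s and contact force between shaker and the fingers below 0.1 N), for 0.2 s.
At the end, for the whole second after the job is handed in: Shaker upright on the coaster within 30 mm of its centre, released. Thermometer still gripped, still, upright within 0.12 rad, touching neither holder nor shaker; foot within 10 mm of the red spot's centre, pushed in 3 to 13 mm, pressing on the plate with 1.5 to 7 N (all of step 1 and horizontal distance between probe_foot and red_spot below 0.01 m and angle between probe_grip's own z axis and vertical below 0.12 rad and value of joint plunger between 0.003 and 0.013 m and contact force between probe and plate between 1.5 and 7 N and contact force between probe and the fingers above 2 N and contact force between probe and holder below 0.1 N and contact force between probe and shaker below 0.1 N and linear speed of probe below 0.02 m/s); the arm keeps its last pose, push and grip.
It fails at once if the thermometer is pressed hard on the plate (over 12 N) (contact force between probe and plate above 12 N).
It fails at once if a bystander (bowl, bottle or jar) is moved more than 30 mm (distance of any of bowl, bottle, jar from where it was at the start of the episode above 0.03 m).
It also fails if it takes over 53 s, if anything falls off the work surface, if the arm or the gripper's body presses on something with over 40 N, if the wrist force passes 120 N, or if a joint passes its speed limit or range.

## Robot

A 6-joint arm with a two-finger parallel gripper is mounted at the origin on the work surface. World frame = base frame: x ahead of the robot, y to its left, z up, the work surface at z = 0. Lengths are in m, angles in rad, forces in N, time in s.
With the tool pointing down it reaches from about 0.35 to 0.85 m from the base axis. Payload 8.1 kg.
Tool frame: the origin (TCP) lies at the centre of the arm's flange, where the gripper is bolted on; the fingertips stand 186 mm ahead of it and the grasp point (between the pads) lies 167 mm ahead of it; z points along the fingers, y is the direction in which the jaws open and shut (so a half turn about z gives the same grasp; the last joint's range is limited). The gripper opens to 93 mm and grips with 3 to 60 N. Pads are 15 mm wide; open, the fingers measure 128 mm over their backs; the gripper's body (75 mm by 188 mm) begins 65 mm behind the grasp point.
Start: joints at [-1.33, 0.13, 1.488, -0, 1.523, -0.085], TCP at [0.192, -0.568, 0.405] pointing down, gripper open.
Joint ranges: [-2.96, 2.96], [-0.89, 2.26], [0.02, 2.5], [-1.34, 4.48], [0, 2.73], [-2.66, 2.66]. Speed limits (rad/s): [2.39, 2.39, 2.79, 3.14, 3.14, 3.14].

## Interface

Orientations are given as a rotation vector (axis times angle).
In Python, from plant import robot, viewer, order gives the robot as it stands.
- The arm moves only by the tool apply_moves, never from a script. Its argument "deltas" is a list of rows, each a list of 3 entries, a list of its own where there are three numbers: the finger opening in mm, from 0 to 93, then the shift along the tool's x, y, z in mm, then the turn about the tool's z in rad. In form: [[grip, [dx, dy, dz], yaw], ...]. A call has 1 to 5 rows; each row shifts and turns the commanded pose from where the row before left it, along the tool's axes as they then stand; what a row does not reach is not made up. A row lasts 1/8 s, in which the tool goes at most 62.5 mm and 10.7 degrees, less where a joint would pass 70% of its speed; a pose out of reach is approached as far as the arm can. A call is refused whole if a number of a shift passes 62.5 or a number of a turn 0.188, either way. A call with a gripper value outside its range is refused whole. The fingers move at their own pace and stop on an object; "grip_force" is the grip in N (left out, the last holds). Time passes only in rows, so rows that do not move let the fingers close. It gives the time, the measured TCP pose, the force and the opening at its end, in the units of the state.
- robot.read_state(): the state, without advancing time (a new reading comes with each control period).
- viewer.read_camera(name): name is "scene" or "top" or "wrist"; returns the picture (480x640x3 uint8, blue, green, red); there is no depth.
- viewer.get_calibration(name): a dict with "fx", "fy", "cx", "cy" (pixels), "R" (3x3) and "t" (3): a world point X has camera coordinates R X + t. Camera axes: x right, y down, z forward; pixel columns grow to the right and rows downward; lengths in m; the calibration is good to about 2 mm. A picture is of the moment at which its call begins: read the wrist's pose just before it. get_calibration takes no time and is no camera call; for the wrist camera it gives the pose at the moment of the call.
- order.close_job(): hands the job in, once; it reports no verdict.
The state is a dict: "t": time; "q": joint angles; "dq": joint speeds; "joint_torque": joint torques, N m; "tool_pos": TCP position; "orientation": TCP orientation; "force": force on the tool from outside, world axes, zero at the start; "wrist_torque": the same for the moment, N m; "opening": finger opening in m.
Only numpy, scipy, OpenCV 4.12 (cv2) and the standard library are available. Lean on these libraries where they do the work, as an engineer would, in place of code of your own. Each camera call takes 0.05 s, during which the arm holds its last target. There are 200 camera calls.

## Working session

There is one attempt and no reset: what is moved stays moved. The work goes in short steps, Python scripts to look and compute and a tool call to move; the robot and the scene stay as the last step left them, time stands still between calls to the robot, and variables do not carry over. Pictures are saved under pics/ and viewed, about 8 in all and at most 12, crops included, and the job is handed in when it is done.

Besides the shell and the picture viewer there is one more tool, called after "Call:" as a command line: name --argument value ..., lists and objects as JSON in quotes. apply_moves: Moves the arm, as the interface text tells. Its arguments: {"type":"object","properties":{"deltas":{"type":"array"},"grip_force":{"type":"number"}},"required":["deltas"]}

```bash
ls; mkdir -p pics
cat > h.py <<'E'
import sys; sys.path.insert(0,'.')
import numpy as np, cv2
from plant import robot, viewer, order
def ray(name,u,v,z,c=None):
    c=c or viewer.get_calibration(name); R=np.array(c["R"]);t=np.array(c["t"])
    o=-R.T@t; d=R.T@np.array([(u-c["cx"])/c["fx"],(v-c["cy"])/c["fy"],1])
    return o+d*(z-o[2])/d[2]
def proj(name,X,c=None):
    c=c or viewer.get_calibration(name); p=np.array(c["R"])@np.array(X)+np.array(c["t"])
    return p[0]/p[2]*c["fx"]+c["cx"],p[1]/p[2]*c["fy"]+c["cy"]
E
python3 - <<'E'
from h import *
for n in ("top","scene"):
    cv2.imwrite(f"pics/{n}0.png",viewer.read_camera(n))
    c=viewer.get_calibration(n);print(n,-np.array(c["R"]).T@np.array(c["t"]),c["fx"])
s=robot.read_state();print(s["t"],s["tool_pos"],s["orientation"],s["opening"],s["force"])
E
```

```text
pics
top [0.4804712  0.01630718 1.04823179] 451.03959477519516
scene [1.16140866 0.21501942 0.61137789] 433.19646866812275
0.1 [ 0.19200051 -0.56823604  0.40379961] [-3.09835295e+00 -5.09203805e-01  2.16395058e-04] 0.09278086589062316 [ 0.06638158  0.75104029 -0.25168177]
```

View pics/top0.png

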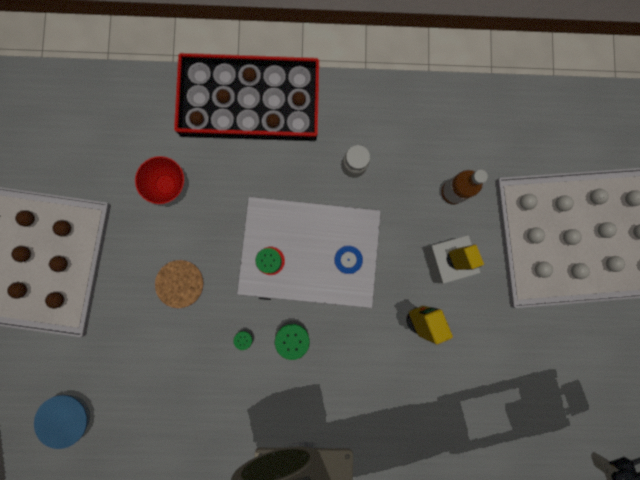

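View pics/scene0.png

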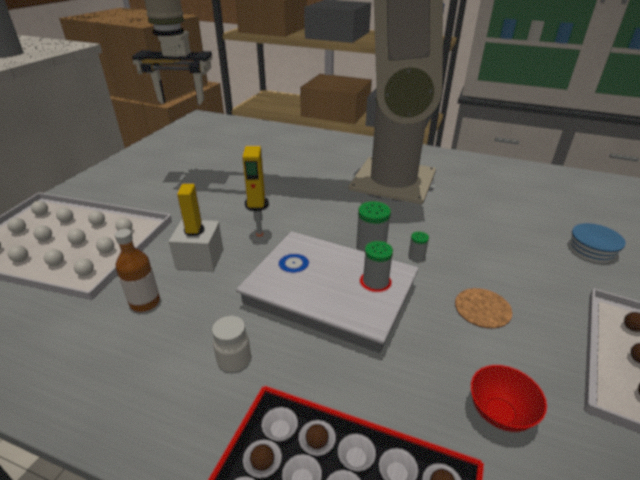

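The top view shows three green-lidded shakers: small (243,340), large (292,341), and one on the red spot at (269,261). The last is the middle-sized one and stands on the plate, so it fits. Of the two yellow thermometers, (465,258) stands in the white holder and is the smaller. The one at (430,324) is the larger look-alike. I'll confirm both in one enlarged crop and measure.

Run:
```python
from h import *
im=cv2.imread("pics/top0.png")
a=cv2.resize(im[190:320,230:400],None,fx=4.5,fy=4.5,interpolation=cv2.INTER_CUBIC)[:, :400]
a=cv2.resize(im[220:300,240:320],(400,400),interpolation=cv2.INTER_CUBIC)
b=cv2.resize(im[220:300,420:500],(400,400),interpolation=cv2.INTER_CUBIC)
cv2.imwrite("pics/crop1.png",np.hstack([a,b]))
hsv=cv2.cvtColor(im,cv2.COLOR_BGR2HSV)
def blob(lo,hi,box):
    x0,y0,x1,y1=box; m=cv2.inRange(hsv[y0:y1,x0:x1],lo,hi); n,l,s,c=cv2.connectedComponentsWithStats(m)
    k=1+np.argmax(s[1:,4]); ct=np.argwhere(l==k)[:,::-1].astype(np.float32)
    return c[k]+[x0,y0],s[k],cv2.minAreaRect(ct)
for nm,box,z in (("shk",(245,240,290,280),.128),("small",(225,325,257,355),.04),("large",(265,315,315,365),.1)):
    c,s,r=blob((40,80,40),(85,255,255),box);print(nm,c,s[2:],ray("top",*c,z))
c,s,r=blob((100,100,50),(130,255,255),(325,235,370,285));print("blue",c,ray("top",*c,.05))
c,s,r=blob((5,60,60),(25,255,255),(145,250,215,315));print("coaster",c,s[2:],ray("top",*c,.006))
P=np.array([ray("top",*p,.05)[:2] for p in ((249,198),(380,210),(372,307),(238,295))]);print("plate",P.round(4).tolist(),P.mean(0),[np.linalg.norm(P[i]-P[i-1]).round(3) for i in range(4)])
y=cv2.inRange(hsv[230:290,420:500],(20,120,100),(35,255,255));print("yel",np.argwhere(y)[:,::-1].min(0)+[420,230],np.argwhere(y)[:,::-1].max(0)+[420,230])
for n,u,v,z in (("bowl",160,181,.05),("bottle",480,177,.17),("jar",357,157,.08)): print(n,ray("top",u,v,z))
```

```text
shk [267.95528455 260.33739837] [ 25  25 492] [0.51917589 0.08372401 0.128     ]
small [242.59233449 340.00696864] [ 20  19 287] [0.34768076 0.13983449 0.04      ]
large [291.73426573 341.22177822] [  35   37 1001] [0.35492713 0.03153301 0.1       ]
blue [348.04303797 259.3164557 ] [ 0.52882646 -0.0876227   0.05      ]
coaster [178.6351424  283.64427727] [  49   49 1861] [0.46658548 0.29376955 0.006     ]
plate [[0.6606, 0.1361], [0.6413, -0.158], [0.4253, -0.1419], [0.4453, 0.1522]] [ 0.54311456 -0.00289869] [np.float64(0.216), np.float64(0.295), np.float64(0.217), np.float64(0.295)]
yel [464 245] [483 268]
bowl [0.69350893 0.3350123  0.05      ]
bottle [ 0.69427944 -0.33819853  0.17      ]
jar [ 0.75315552 -0.10104678  0.08      ]
```

View pics/crop1.png

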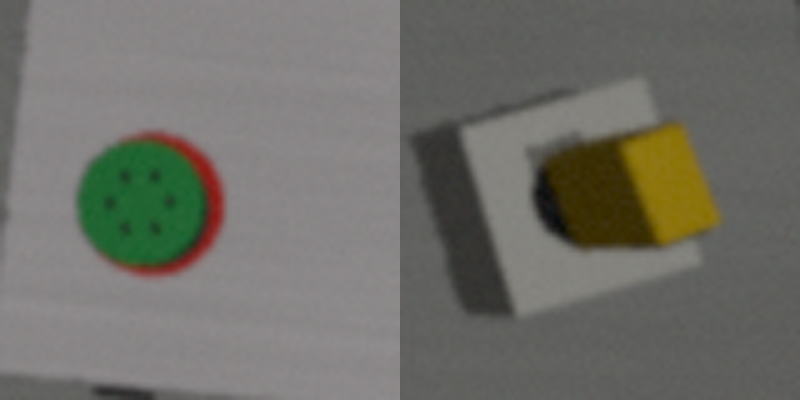

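The crop confirms both. The green-lidded shaker at top-view (268,260) sits over the red ring, and the yellow thermometer's handle rises from the white block at (474,257). Next I'll work out the positions, and the height of the look-alike thermometer for clearance.

Run:
```python
from h import *
r=lambda a:np.round(a,4)
print("red",r(ray("top",270.2,260.6,.05)))
H=np.array([ray("top",*p,.18)[:2] for p in ((464,249.6),(477,244.4),(483.6,263.6),(471,269))])
print("handle",r(H.mean(0)),[np.linalg.norm(H[i]-H[i-1]).round(3) for i in range(4)],"short dir",r(np.degrees(np.arctan2(*(H[1]-H[0]+H[2]-H[3])[::-1]))))
B=np.array([ray("top",*p,.075)[:2] for p in ((432.4,245.6),(469,235.6),(480,272.4),(444,283.6))])
print("holder",r(B.mean(0)),[np.linalg.norm(B[i]-B[i-1]).round(3) for i in range(4)],r(np.degrees(np.arctan2(*(B[1]-B[0]+B[2]-B[3])[::-1]))))
f=ray("scene",259,240,0.0);print("lookalike foot",r(f))
# height: scene top of handle (254,148)
for z in (.16,.2,.24,.28): print(z,r(proj("scene",[f[0],f[1],z])),r(proj("top",[f[0],f[1],z])))
```

```text
red [0.522  0.0845 0.05  ]
handle [ 0.5335 -0.3197] [np.float64(0.04), np.float64(0.028), np.float64(0.039), np.float64(0.027)] short dir -66.6969
holder [ 0.5333 -0.3216] [np.float64(0.086), np.float64(0.084), np.float64(0.083), np.float64(0.083)] -72.7037
lookalike foot [ 0.4213 -0.2277  0.    ]
0.16 [253.2451 180.7815] [424.3678 313.2688]
0.2 [251.6224 164.0836] [430.196  314.8269]
0.24 [249.9145 146.5091] [436.6004 316.539 ]
0.28 [248.1145 127.9872] [443.6709 318.4292]
```

```bash
cat >> h.py <<'E'
from scipy.spatial.transform import Rotation as Ro
def go(x,y,z):
    s=robot.read_state(); R=Ro.from_rotvec(s["orientation"]).as_matrix(); p=np.array(s["tool_pos"])
    print("t",round(s["t"],2),"p",p.round(4),"psi",np.arctan2(R[1,0],R[0,0]).round(4),"tilt",np.arccos(-R[2,2]).round(4),"F",np.round(s["force"],2),"op",round(s["opening"],4),"delta_tool_mm",(R.T@(np.array([x,y,z])-p)*1000).round(1))
E
echo ok
```

```text
ok
```

Call:
apply_moves --deltas '[[93,[0,0,-40],0],[93,[43,-42,-15],0],[93,[43,-42,0],0],[93,[43,-42,0],0],[93,[43,-42,0],0]]' --grip_force 15

```text
t: 0.72
tool_pos: [0.3017, -0.3524, 0.4593]
orientation: [-3.1, -0.509, -0.0]
force: [0.1, 0.4, -0.3]
opening: 0.0932
```

Call:
apply_moves --deltas '[[93,[43,-42,0],0],[93,[43,-42,0],0],[93,[43,-42,0],0],[93,[43,-42,0],0],[93,[43,-42,0],0]]'

```text
t: 1.35
tool_pos: [0.4381, -0.0845, 0.4596]
orientation: [3.1, 0.509, 0.0]
force: [1.0, -0.7, -1.1]
opening: 0.0932
```

```bash
python3 -c "
from h import *
go(.5195,.084,.262)"
```

```text
t 1.35 p [ 0.4381 -0.0845  0.4596] psi 0.3257 tilt 0.0002 F [ 0.95 -0.69 -1.08] op 0.0932 delta_tool_mm [ 131.  -133.6  197.6]
```

Call:
apply_moves --deltas '[[93,[43,-44,0],0],[93,[43,-44,0],0],[93,[40,-40,20],0],[93,[5,-6,30],0],[93,[0,0,0],0]]'

```text
t: 1.98
tool_pos: [0.5181, 0.0832, 0.4064]
orientation: [-3.099, -0.512, 0.01]
force: [-0.3, -0.4, 0.7]
opening: 0.0928
```

```bash
python3 -c "
from h import *
go(.5195,.084,.262)
c=viewer.get_calibration('wrist'); im=viewer.read_camera('wrist'); cv2.imwrite('pics/w1.png',im)
print(proj('wrist',[.519,.0837,.128],c),proj('wrist',[.522,.0845,.05],c))"
```

```text
t 1.98 p [0.5181 0.0832 0.4064] psi 0.3277 tilt 0.0065 F [-0.34 -0.41  0.71] op 0.0928 delta_tool_mm [  2.5  -0.  144.4]
(np.float64(316.50227741004403), np.float64(239.17684395283936)) (np.float64(317.21294608294835), np.float64(207.7948687624813))
```

View pics/w1.png

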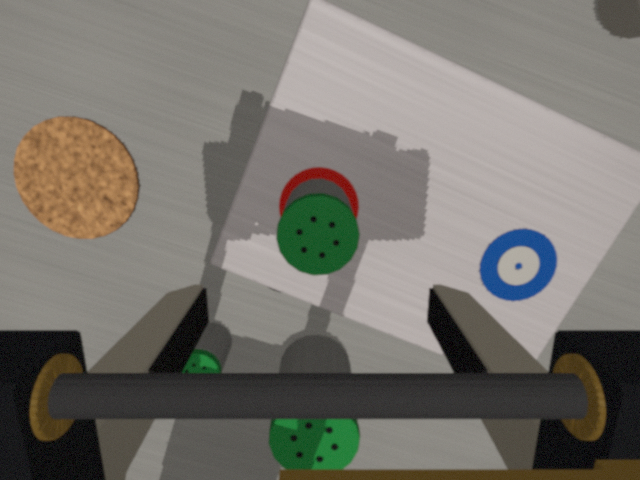

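The wrist view shows the lid centred at (318,234), against a prediction of (316.5,239). The red ring centre is about (319,207) against (317,208), so both agree within about 3 mm. The jaws straddle it, so I'm going down and gripping.

Call:
apply_moves --deltas '[[93,[4,0,45],0],[93,[1,0,45],0],[93,[0,0,40],0],[93,[0,0,14],0],[60,[0,0,0],0]]'

```text
t: 2.65
tool_pos: [0.5239, 0.0834, 0.2665]
orientation: [3.1, 0.508, 0.0]
force: [-0.2, -0.7, 0.4]
opening: 0.0872
```

Call:
apply_moves --deltas '[[40,[0,0,0],0],[40,[0,0,0],0],[40,[0,0,0],0],[40,[0,0,0],0]]'

```text
t: 3.15
tool_pos: [0.5239, 0.0842, 0.2665]
orientation: [-3.1, -0.51, -0.002]
force: [-0.2, 0.5, 4.2]
opening: 0.0525
```

```bash
python3 -c "
from h import *
go(.4666,.2938,.262)"
```

```text
t 3.15 p [0.5239 0.0842 0.2665] psi 0.326 tilt 0.0012 F [-0.22  0.53  4.2 ] op 0.0525 delta_tool_mm [  12.8 -216.9    4.5]
```

Call:
apply_moves --deltas '[[40,[0,0,-20],0],[40,[0,0,-30],0],[40,[4,-55,0],0],[40,[4,-55,0],0],[40,[4,-55,0],0]]'

```text
t: 3.78
tool_pos: [0.4816, 0.2455, 0.3156]
orientation: [3.1, 0.508, -0.0]
force: [0.8, 0.5, -1.2]
opening: 0.0527
```

Call:
apply_moves --deltas '[[40,[3,-50,0],0],[40,[0,0,20],0],[40,[0,0,30],0],[40,[0,0,20],0],[40,[0,0,0],0]]'

```text
t: 4.4
tool_pos: [0.4682, 0.2913, 0.2431]
orientation: [3.099, 0.508, -0.007]
force: [-0.1, 0.2, -1.5]
opening: 0.0527
```

```bash
python3 -c "
from h import *
go(.4696,.2938,.2225)
c=viewer.get_calibration('wrist'); im=viewer.read_camera('wrist'); cv2.imwrite('pics/w2.png',im)"
```

```text
t 4.4 p [0.4682 0.2913 0.2431] psi 0.3249 tilt 0.005 F [-0.07  0.2  -1.5 ] op 0.0527 delta_tool_mm [ 2.2 -2.  20.6]
```

View pics/w2.png

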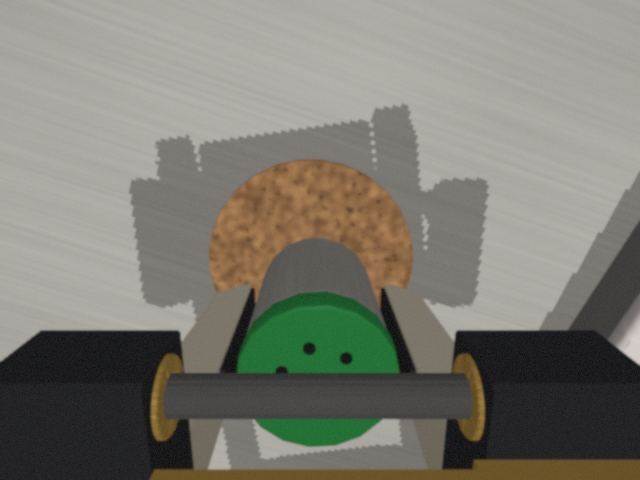

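The shaker (lid centre about (317,368)) is held upright and square between the fingers, over the coaster centred near (311,250), with about 20 mm to go. I'll lower it with small steps at the end.

Call:
apply_moves --deltas '[[40,[2,-2,12],0],[40,[0,0,5],0],[40,[0,0,2],0],[40,[0,0,0],0]]'

```text
t: 4.95
tool_pos: [0.4703, 0.2951, 0.2268]
orientation: [-3.1, -0.51, 0.0]
force: [-0.6, -0.2, -1.6]
opening: 0.0528
```

```bash
python3 -c "
from h import *
go(.4696,.2938,.2225)"
```

```text
t 4.95 p [0.4703 0.2951 0.2268] psi 0.3258 tilt 0.0001 F [-0.64 -0.23 -1.63] op 0.0528 delta_tool_mm [-1.1  1.   4.3]
```

Call:
apply_moves --deltas '[[40,[0,0,2],0],[40,[0,0,1.5],0],[40,[0,0,0],0]]'

```text
t: 5.32
tool_pos: [0.4703, 0.295, 0.2231]
orientation: [3.1, 0.51, -0.0]
force: [-0.5, -0.0, -2.4]
opening: 0.0527
```

Call:
apply_moves --deltas '[[40,[0,0,1],0],[40,[0,0,0],0]]'

```text
t: 5.58
tool_pos: [0.4704, 0.2951, 0.2225]
orientation: [-3.1, -0.509, -0.001]
force: [-0.9, 0.5, 0.7]
opening: 0.0526
```

Call:
apply_moves --deltas '[[40,[0,0,1],0],[40,[0,0,0],0]]'

```text
t: 5.82
tool_pos: [0.4708, 0.2953, 0.2225]
orientation: [-3.1, -0.51, -0.002]
force: [-2.2, -2.1, 8.2]
opening: 0.0527
```

Contact is made (z = 0.2225 as predicted, upward force). I'm backing off 1 mm, opening and retreating up.

Call:
apply_moves --deltas '[[40,[0,0,-1],0],[93,[0,0,0],0],[93,[0,0,0],0],[93,[0,0,0],0],[93,[0,0,0],0]]'

```text
t: 6.45
tool_pos: [0.4703, 0.2951, 0.2222]
orientation: [-3.1, -0.51, 0.0]
force: [-0.3, 0.1, -0.3]
opening: 0.0882
```

Call:
apply_moves --deltas '[[93,[0,0,-40],0],[93,[0,0,-50],0],[93,[0,0,-60],0],[93,[0,0,-60],0],[93,[0,0,-40],0]]'

```text
t: 7.08
tool_pos: [0.4703, 0.2951, 0.476]
orientation: [-3.099, -0.509, -0.006]
force: [0.5, -0.9, 0.4]
opening: 0.093
```

```bash
python3 -c "
from h import *
go(.5335,-.320,.47)
c=viewer.get_calibration('wrist'); im=viewer.read_camera('wrist'); cv2.imwrite('pics/w3.png',im)
print(proj('wrist',[.4666,.2938,.084],c),proj('wrist',[.4666,.2938,.006],c))"
```

```text
t 7.08 p [0.4703 0.2951 0.476 ] psi 0.3258 tilt 0.004 F [ 0.55 -0.93  0.42] op 0.093 delta_tool_mm [-137.   602.9    5.1]
(np.float64(316.7777700291311), np.float64(212.52209817846455)) (np.float64(316.99044245902365), np.float64(196.83611472927626))
```

View pics/w3.png

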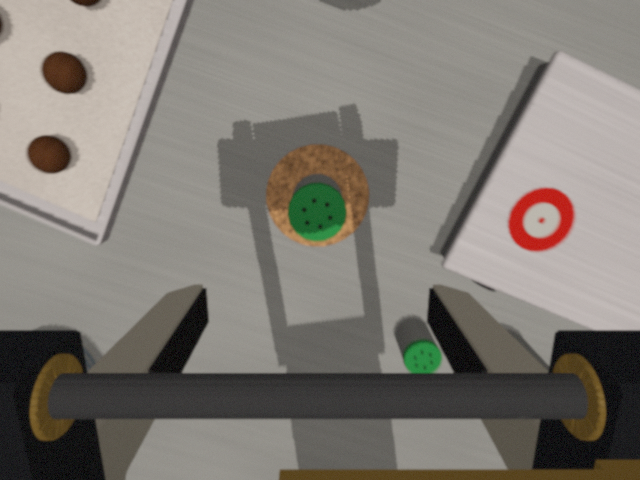

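The shaker stands upright on the coaster: its lid is at (318,212), against a prediction of (317,212.5). The bare red spot is visible at (541,220). I'll measure that spot now and move on to the holder.

```bash
python3 -c "
from h import *
c=viewer.get_calibration('wrist')
def red(im,box):
    x0,y0,x1,y1=box;h=cv2.cvtColor(im[y0:y1,x0:x1],cv2.COLOR_BGR2HSV)
    m=cv2.inRange(h,(0,120,60),(10,255,255))|cv2.inRange(h,(170,120,60),(180,255,255))
    k=max(cv2.findContours(m,cv2.RETR_EXTERNAL,cv2.CHAIN_APPROX_NONE)[0],key=cv2.contourArea)
    e=cv2.fitEllipse(k); return np.array(e[0])+[x0,y0],e[1]
p,s=red(cv2.imread('pics/w3.png'),(490,170,600,270));print('wrist',p,s,ray('wrist',*p,.05,c))
im=viewer.read_camera('top');cv2.imwrite('pics/top1.png',im)
try:
    p,s=red(im,(245,235,300,290));print('top',p,s,ray('top',*p,.05))
except Exception as e: print(e)
"
```

```text
wrist [540.90164566 219.04655457] (57.83893966674805, 67.87444305419922) [0.5260743  0.08192704 0.05      ]
top [270.1518116  260.48544502] (27.010337829589844, 27.272132873535156) [0.52224236 0.08459662 0.05      ]
```

Call:
apply_moves --deltas '[[93,[-13.5,60,0],0],[93,[-13.5,60,0],0],[93,[-13.5,60,0],0],[93,[-13.5,60,0],0],[93,[-13.5,60,0],0]]'

```text
t: 7.8
tool_pos: [0.5021, -0.0127, 0.4714]
orientation: [-3.1, -0.51, 0.001]
force: [0.5, -0.5, 0.7]
opening: 0.0932
```

Call:
apply_moves --deltas '[[93,[-14,60,0],0],[93,[-14,60,0],0],[93,[-14,60,0],0],[93,[-14,60,0],0],[93,[-14,60,0],0]]'

```text
t: 8.43
tool_pos: [0.5319, -0.3194, 0.4712]
orientation: [-3.099, -0.509, 0.001]
force: [-0.0, 0.4, -0.2]
opening: 0.0933
```

Call:
apply_moves --deltas '[[93,[0,0,0],0],[93,[0,0,0],0]]'

```text
t: 8.68
tool_pos: [0.532, -0.3175, 0.471]
orientation: [-3.099, -0.508, 0.002]
force: [0.1, 0.5, 0.1]
opening: 0.0927
```

```bash
python3 -c "
from h import *
go(.5335,-.320,.317)
c=viewer.get_calibration('wrist'); im=viewer.read_camera('wrist'); cv2.imwrite('pics/w4.png',im)
for z in (.18,.075): print(proj('wrist',[.5335,-.32,z],c))
import pickle;pickle.dump(c,open('c4.pkl','wb'))"
```

```text
t 8.68 p [ 0.532  -0.3175  0.471 ] psi 0.325 tilt 0.002 F [0.05 0.46 0.12] op 0.0927 delta_tool_mm [  0.8   3.2 154. ]
(np.float64(321.3257621939024), np.float64(236.6277761393426))
(np.float64(320.6154697665284), np.float64(204.54503765822244))
```

View pics/w4.png

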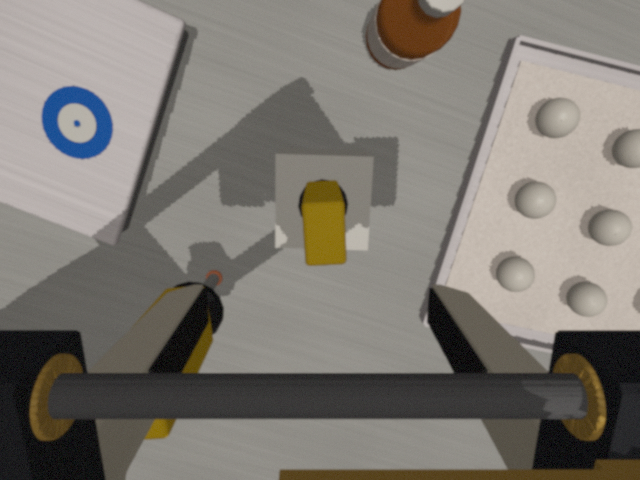

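The wrist view shows the smaller probe's handle top at about (325,232), near the prediction of (321,237). It is turned about 4° from the jaws, which means a turn of -0.07. The look-alike (flange (195,300), foot (213,278)) is near the gripper body's left corner, so I'll check that clearance before descending.

Run:
```python
from h import *
import pickle;c=pickle.load(open('c4.pkl','rb'))
ce=ray('wrist',325,232,.18,c);print('probe top',ce, 'flange', ray('wrist',323.5,203,.083,c))
ps=.40; T=np.array([[np.cos(ps),np.sin(ps)],[np.sin(ps),-np.cos(ps)]])
tl=lambda p:(T@(p[:2]-np.array([.534,-.32]))*1000).round(0)
f=ray('wrist',213,278,.0,c);print('foot',f,tl(f))
im=cv2.imread('pics/top0.png');h=cv2.cvtColor(im,cv2.COLOR_BGR2HSV)
m=cv2.inRange(h[300:350,400:460],(20,120,150),(35,255,255));k=max(cv2.findContours(m,0,1)[0],key=cv2.contourArea)
b=cv2.boxPoints(cv2.minAreaRect(k))+[400,300];print(b.round(1).tolist())
for z in (.2,.235):
    P=[ray('top',*q,z) for q in b];print(z,[tl(p).tolist() for p in P])
    print([np.linalg.norm(P[i]-P[i-1]).round(3) for i in range(4)])
```

```text
probe top [ 0.53724388 -0.32125809  0.18      ] flange [ 0.53713365 -0.32137903  0.083     ]
foot [ 0.40075868 -0.23774114  0.        ] [ -91. -128.]Traceback (most recent call last):
  File "<stdin>", line 8, in <module>
ValueError: max() iterable argument is empty
```

The look-alike stands about 91 mm across and 128 mm along the jaws from the probe, clear of the body (37 by 94 mm). Both cameras give the same probe-to-spot offset, (-11, +404) mm within 1 mm. I'm descending.

Call:
apply_moves --deltas '[[93,[2,4,40],-0.07],[93,[0,0,40],0],[93,[0,0,40],0],[93,[0,0,30],0],[70,[0,0,4],0]]' --grip_force 25

```text
t: 9.35
tool_pos: [0.5348, -0.3184, 0.3158]
orientation: [-3.076, -0.62, 0.005]
force: [-0.2, 1.1, -0.1]
opening: 0.0873
```

Call:
apply_moves --deltas '[[40,[0,0,0],0],[20,[0,0,0],0],[20,[0,0,0],0],[20,[0,0,0],0],[20,[0,0,0],0]]'

```text
t: 9.98
tool_pos: [0.5353, -0.3206, 0.3185]
orientation: [3.08, 0.617, 0.0]
force: [0.0, -0.5, 0.1]
opening: 0.0377
```

Call:
apply_moves --deltas '[[20,[0,0,0],0],[20,[0,0,0],0],[20,[0,0,0],0]]'

```text
t: 10.35
tool_pos: [0.5352, -0.3206, 0.3182]
orientation: [-3.08, -0.618, 0.0]
force: [-0.5, -0.5, 0.3]
opening: 0.0276
```

```bash
python3 -c "
from h import *
go(.535,-.3205,.317)"
```

```text
t 10.35 p [ 0.5352 -0.3206  0.3182] psi 0.3958 tilt 0.0001 F [-0.46 -0.53  0.33] op 0.0276 delta_tool_mm [-0.2 -0.2  1.2]
```

Call:
apply_moves --deltas '[[20,[0,0,0],0],[20,[0,0,-15],0],[20,[0,0,-25],0],[20,[0,0,-30],0],[20,[0,0,-30],0]]'

```text
t: 10.98
tool_pos: [0.5352, -0.3204, 0.4201]
orientation: [3.08, 0.618, 0.001]
force: [0.2, -1.0, -1.3]
opening: 0.0279
```

Call:
apply_moves --deltas '[[20,[0,0,0],0],[20,[0,0,0],0]]'

```text
t: 11.22
tool_pos: [0.5351, -0.3204, 0.4173]
orientation: [-3.08, -0.618, 0.001]
force: [0.8, -0.2, -2.2]
opening: 0.0278
```

```bash
python3 -c "
from h import *
go(.524,.0835,.420)
cv2.imwrite('pics/s5.png',viewer.read_camera('scene')[60:360,100:500])"
```

```text
t 11.22 p [ 0.5351 -0.3204  0.4173] psi 0.3958 tilt 0.001 F [ 0.85 -0.15 -2.17] op 0.0278 delta_tool_mm [ 145.5 -377.    -2.5]
```

View pics/s5.png

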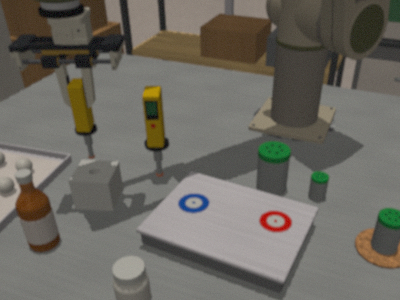

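The probe (crop (80,105)) hangs upright and clear above the holder, and the shaker stands on the coaster at (388,232). I'm carrying the probe over to the red spot.

Call:
apply_moves --deltas '[[20,[10,-27,0],0],[20,[19,-50,0],0],[20,[19,-50,0],0],[20,[19,-50,0],0],[20,[19,-50,0],0]]'

```text
t: 11.9
tool_pos: [0.5264, -0.0762, 0.4163]
orientation: [-3.079, -0.617, 0.004]
force: [1.1, 0.5, -1.7]
opening: 0.028
```

Call:
apply_moves --deltas '[[20,[19,-50,0],0],[20,[19,-50,0],0],[20,[14,-33,0],0],[20,[7,-17,0],0],[20,[0,0,20],0]]'

```text
t: 12.52
tool_pos: [0.5241, 0.0838, 0.3984]
orientation: [3.079, 0.62, 0.003]
force: [-0.3, -0.3, -2.1]
opening: 0.0282
```

Call:
apply_moves --deltas '[[20,[0,0,15],0],[20,[0,0,0],0],[20,[0,0,0],0]]'

```text
t: 12.9
tool_pos: [0.5238, 0.0823, 0.3832]
orientation: [3.081, 0.616, -0.001]
force: [-0.3, 0.2, -1.6]
opening: 0.0278
```

```bash
python3 -c "
from h import *
go(.524,.0835,.356)
c=viewer.get_calibration('scene');im=viewer.read_camera('scene')
u,v=map(int,proj('scene',[.522,.0845,.05]));print(u,v,proj('scene',[.522,.0845,.05]))
x0,y0=u-60,v-75
cv2.imwrite('pics/s6.png',cv2.resize(im[y0:y0+110,x0:x0+120],None,fx=5,fy=5,interpolation=cv2.INTER_CUBIC));print(x0,y0)"
```

```text
t 12.9 p [0.5238 0.0823 0.3832] psi 0.3944 tilt 0.0003 F [-0.33  0.18 -1.57] op 0.0278 delta_tool_mm [ 0.6 -1.  27.2]
374 281 (np.float64(374.65333277548035), np.float64(281.244562234074))
314 206
```

View pics/s6.png

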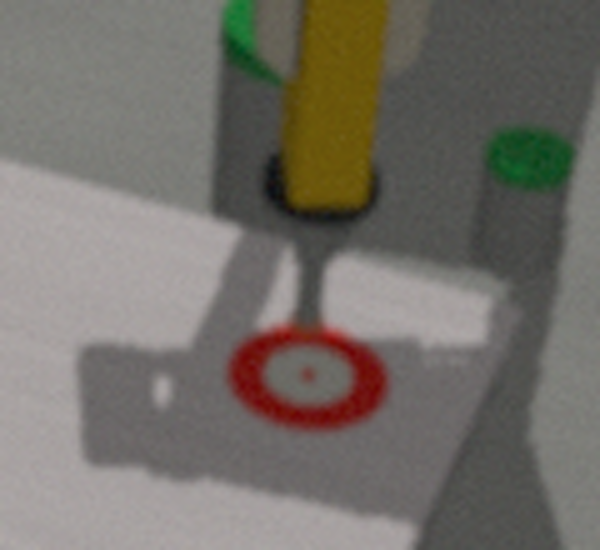

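The foot (crop (310,325)) is in line with the spot's dot (309,376). Expected first contact is at TCP z ≈ 0.357, half-pressed at ≈ 0.349. I'll lower to about 5 mm above and check the depth direction too.

Call:
apply_moves --deltas '[[20,[0,-1,12],0],[20,[0,0,8],0],[20,[0,0,0],0],[20,[0,0,0],0]]'

```text
t: 13.45
tool_pos: [0.5233, 0.0842, 0.3633]
orientation: [-3.08, -0.618, 0.0]
force: [0.1, -0.1, -0.8]
opening: 0.0279
```

```bash
python3 -c "
from h import *
go(.524,.0835,.3492)
z=robot.read_state()['tool_pos'][2]-.3572+.05
print('foot z',z,proj('scene',[.522,.0845,z]),proj('scene',[.532,.0845,z]),proj('scene',[.522,.0945,z]))
im=viewer.read_camera('scene');x0,y0=334,241
cv2.imwrite('pics/s7.png',cv2.resize(im[y0:y0+60,x0:x0+80],None,fx=8,fy=8,interpolation=cv2.INTER_CUBIC))"
```

```text
t 13.45 p [0.5233 0.0842 0.3633] psi 0.3959 tilt 0.0 F [ 0.05 -0.09 -0.8 ] op 0.0279 delta_tool_mm [ 0.3  0.9 14.1]
foot z 0.05606007934811531 (np.float64(374.89874760542654), np.float64(278.9058061419259)) (np.float64(373.52465548057245), np.float64(282.04934088968844)) (np.float64(379.8566325666104), np.float64(280.1363480290428))
```

View pics/s7.png

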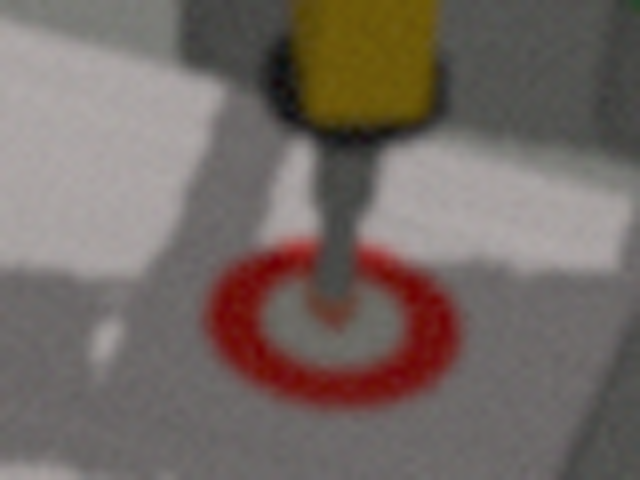

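The foot face sits at crop (333,308) and the dot at (335,324), which is the shift expected for 6 mm of height. Centring is good to about 2 mm. Now pressing gently, watching force and height.

Call:
apply_moves --deltas '[[20,[0,0,3],0],[20,[0,0,2],0],[20,[0,0,2],0],[20,[0,0,0],0]]'

```text
t: 14.0
tool_pos: [0.5233, 0.0842, 0.3563]
orientation: [-3.08, -0.618, -0.0]
force: [-1.0, -0.7, 0.4]
opening: 0.0276
```

Call:
apply_moves --deltas '[[20,[0,0,1.5],0],[20,[0,0,1.5],0],[20,[0,0,0],0],[20,[0,0,0],0]]'

```text
t: 14.5
tool_pos: [0.5234, 0.0841, 0.3534]
orientation: [3.08, 0.618, 0.0]
force: [-0.3, 0.7, 1.2]
opening: 0.0277
```

Call:
apply_moves --deltas '[[20,[0,0,1.5],0],[20,[0,0,1.5],0],[20,[0,0,0],0],[20,[0,0,0],0]]'

```text
t: 15.0
tool_pos: [0.5234, 0.0841, 0.3503]
orientation: [3.08, 0.618, 0.0]
force: [-0.9, 0.5, 1.3]
opening: 0.0279
```

Call:
apply_moves --deltas '[[20,[0,0,1],0],[20,[0,0,0],0],[20,[0,0,0],0],[20,[0,0,0],0]]'

```text
t: 15.5
tool_pos: [0.5233, 0.0842, 0.3493]
orientation: [-3.08, -0.618, -0.0]
force: [-0.2, -0.3, 2.0]
opening: 0.0281
```

```bash
python3 -c "
from h import *
go(.524,.0835,.3492)
im=viewer.read_camera('scene');F=[]
x0,y0=334,221
a=cv2.resize(im[y0:y0+75,x0:x0+75],(400,400),interpolation=cv2.INTER_CUBIC);b=cv2.resize(im[180:320,300:520],(628,400))
cv2.imwrite('pics/s8.png',np.hstack([a,b])[:,:800])
for i in range(8): viewer.read_camera('scene'); F.append(robot.read_state()['force'])
print(np.mean(F,0),np.std(F,0)); go(.524,.0835,.3492)"
```

```text
t 15.5 p [0.5233 0.0842 0.3493] psi 0.3958 tilt 0.0001 F [-0.21 -0.32  1.99] op 0.0281 delta_tool_mm [0.4 0.9 0.1]
[-0.4976196   0.16422629  2.12994244] [0.53563311 0.42323348 0.25081571]
t 15.95 p [0.5233 0.0841 0.3492] psi 0.3958 tilt 0.0001 F [-1.13 -0.87  1.8 ] op 0.0279 delta_tool_mm [0.4 0.8 0. ]
```

View pics/s8.png

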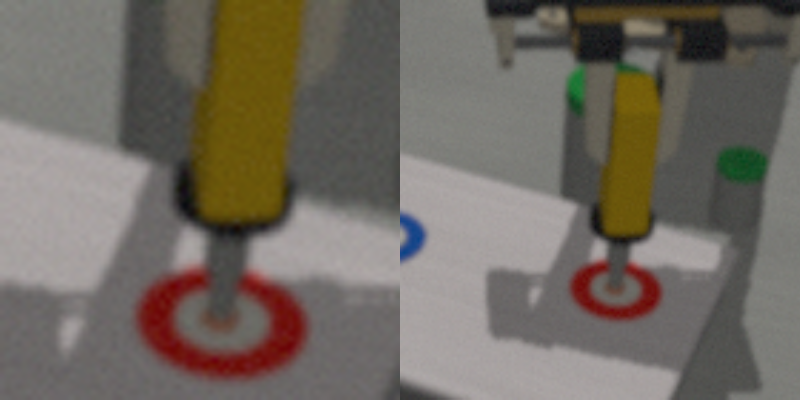

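The foot (crop (221,320)) rests on the spot's white middle (centre (222,323)), with the handle upright. The net force of +2.1 N plus the probe's 1.7 N weight gives a press of about 3.8 N, and height puts the plunger about 8 mm in. I'm handing in.

```bash
python3 -c "
from h import *
print(order.close_job())"
```

```text
the job is handed in; nothing more can be done
None
```

The job is handed in, at about 16 s of the 53 s allowed. The middle-sized shaker stands on the cork coaster, released. The smaller thermometer is still gripped and pressed on the red spot.

**Last checks**
- **Shaker:** after release its lid was within about 1 pixel of where an upright shaker at the coaster's centre should appear.
- **Foot position:** about 1–2 mm from the red spot's centre in the last picture.
- **Press:** the tool's height puts the plunger about 8 mm in, half-way. The force reading gives about 3.8 N on the plate, after allowing for the thermometer's 1.7 N weight.
- **Grip and tilt:** finger opening 27.9 mm at 25 N grip. The tool's tilt was 0.0001 rad, and the thermometer looked upright.

**Disagreements**
- **Red spot and thermometer position:** the wrist and top cameras differed by about 4 mm. Both gave the same distance from the thermometer to the spot within 1 mm, so I moved by that.
- **Setting the shaker down:** the wrist force briefly reached about 8 N, then I backed off 1 mm and let go.
- **Bystanders:** I did not measure the bowl, bottle or jar again. I kept the moves clear of them.

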